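# Clear the tilting work board and set its slope

### The job

The tilting work board lies flat with the hammer left on it. First lay the hammer down flat in the shallow wooden tray, without dropping it; then raise the board, which has a steel tab on its far edge to lift it by, to the same slope as the steel pointer arm beside it, and let go so that it stays there. Do not shift the pointer, and leave the other things on the bench where they are.

Things in the scene. Friction and masses are not known exactly. Their poses are not given: they have to be found in the camera images.
- easel: the tilting work board's fixed wooden base, 250 (x) x 300 (y) x 36 mm. Origin: centre of its underside on the table; x points from the hinged edge (towards the robot) to the free edge, y to the side where the pointer is, z up. A steel quadrant frame stands at y = +178 mm, its arc reaching 160 mm above the table.
- board (a joint): angle of the pale wooden board (240 x 280 x 14 mm), rad: 0 flat, grows as the far edge is raised, up to 1.3. The hinge runs along the near edge, parallel to the base's y. It is stiff: the board stays where it is left; lifting takes about 7 N at the tab. A 10 mm high wooden lip runs along the hinged edge. Flat, the board's top is 54 mm above the table.
- board_hinge (a point): point on the hinge axis, middle of the board's width, 40 mm above the table, on the board's underside; turns with the board (x along the board to its free edge, y along the hinge, z the board's normal).
- board_tab (a point): centre of the grip part of the steel tab that sticks out 45 mm from the middle of the board's free edge; tab 30 mm wide (y), 12 mm thick, free to grasp across its width from above, nothing under it. The hand need not tilt with the board: the tab can turn between the pads. In the board's axes it lies at (265, 0, 7) mm from board_hinge; same axes as board_hinge.
- pointer (a joint): angle of the pointer, rad: a straight steel arm, 200 x 16 x 10 mm, on the board's hinge axis, 165 mm to the side (base's +y) of the board's middle. Same zero and sense as the board's angle: the slopes agree when the two values are equal. Set between 0.4 and 0.75; held only by friction, not to be pushed.
- pointer_tip (a point): free end of the pointer, 200 mm from the hinge axis; x along the pointer away from the hinge, y along the hinge.
- hammer: hammer, 200 mm long, about 0.4 kg, lying on the flat board. Origin: its underside in mid-length; x from handle end to head, z up. Black handle, diameter 26 mm, from x = -100 to +74 mm, axis 13 mm above the underside; dark steel head from x = 74 to 100, y = -48 to +40 mm, 26 mm high. Centre of mass near x = +56 mm; good to grasp across the handle at x = 40.
- hammer_head (a point): middle of the head's end face, at (100, 0, 13) mm in the hammer's axes.
- hammer_tip (a point): middle of the striking face, at (87, -48, 13) mm in the hammer's axes.
- hammer_end (a point): on the handle's axis near its free end, at (-90, 0, 13) mm in the hammer's axes.
- tray: shallow open wooden tray, fixed, 280 (x) x 165 (y) x 32 mm, walls and floor 6 mm thick, to the left or the right of the work board. Origin: centre of its underside; the long side is its x.
- slab: marble slab, fixed, 260 x 160 x 35 mm, on the other side of the work board from the tray. Origin: centre of its underside.
- glue: white glue jar with a black cap, 68 mm across, 100 mm high, a bystander to leave alone. Origin: centre of its underside.
- maul: dark turned wooden maul standing on its head, 64 mm across, 165 mm high, a bystander to leave alone. Origin: centre of its underside.
- knife: black utility knife lying flat on the marble slab, 150 mm long, a bystander to leave alone. Origin: centre of its underside.
- cup: white cup, 76 mm across, 85 mm high, a bystander to leave alone. Origin: centre of its underside.
- offcut: pale wooden offcut 120 x 60 x 22 mm, a bystander to leave alone. Origin: centre of its underside.
There are look-alikes about, which are no part of the job. Of the things that look like the hammer, the largest one is meant.

How it is judged:
By the outcome, as a careful person would: the job done as asked, in the order asked, and still so for the second after the job is handed in, with the robot touching nothing.
It also fails if it takes over 51 s, if anything falls off the work surface, if the arm or the gripper's body presses on something with over 40 N, if the wrist force passes 120 N, or if a joint passes its speed limit or range.

### The arm

A 7-joint arm with a two-finger parallel gripper is mounted at the origin on the work surface. World frame = base frame: x ahead of the robot, y to its left, z up, the work surface at z = 0. Lengths are in m, angles in rad, forces in N, time in s.
With the tool pointing down it reaches from about 0.35 to 0.9 m from the base axis. Payload 19.9 kg.
Tool frame: the origin (TCP) lies midway between the tips of the shut fingers; the grasp point (between the pads) lies grip_point_offset behind it (grip_point_offset is the distance from the TCP to the grasp point, in m); z points along the fingers, y is the line along which they close (so a half turn about z gives the same grasp; the last joint's range is limited). The gripper opens to 85 mm and grips with 20 to 120 N. Pads are 22 mm wide; open, the fingers measure 114 mm over their backs; the gripper's body (76 mm by 85 mm) begins 54 mm behind the grasp point. The pads swing forward as they close: fully open they stand 13 mm farther back than shut.
Start: joints at [1.268, 0.417, -0.01, 1.614, 0.005, 1.111, -0.053], TCP at [0.162, -0.604, 0.231] pointing down, gripper open.
Joint ranges: [-2.81, 2.81], [-0.39, 2.02], [-1.27, 1.25], [0.06, 2.57], [-1.19, 4.33], [0.19, 2], [-2.82, 2.82]. Speed limits (rad/s): [1.89, 1.89, 2.39, 2.39, 3.01, 3.01, 3.01].

### API

Orientations are given as [roll, pitch, yaw] about the fixed x, y, z axes, in that order (R = Rz(yaw) Ry(pitch) Rx(roll)).
In Python, from rig import observe, read_camera, finish_job, grip_point_offset gives the robot as it stands.
- The arm moves only by the tool arm_command, never from a script. Its argument "plan" is a list of rows, each a list of 3 entries, a list of its own where there are three numbers: the finger opening in mm, from 0 to 85.4, then the shift along the tool's x, y, z in mm, then the turn about the tool's z in rad. A call has exactly 10 rows; each row is the pose to reach, as a shift and turn from the pose commanded when the call began, along the tool's axes at that moment; what a row does not reach only later rows make up. A row lasts 1/12 s, in which the tool goes at most 41.7 mm and 7.16 degrees, less where a joint would pass 70% of its speed; a pose out of reach is approached as far as the arm can. A call with a gripper value outside its range is refused whole. The fingers move at their own pace and stop on an object; the grip force is fixed at half the most. Time passes only in rows, so rows that repeat a pose let the fingers close, or fill a call up. It gives the time, the measured TCP pose, the force, the opening and the grip force at its end, in the units of the state.
- observe(): the state, without advancing time (a new reading comes with each control period).
- read_camera(name): name is "side" or "top"; returns a dict with "color" (400x640x3 uint8, blue, green, red), "fx", "fy", "cx", "cy" (pixels), "dist" ([k1, k2, p1, p2, k3] as OpenCV has them; the pictures are not rectified), "camera_from_world" (4x4, takes a point from world to camera coordinates). Camera axes: x right, y up, looking along -z (the intrinsics and any distortion apply to the point x, -y, -z); pixel columns grow to the right and rows downward; lengths in m; the calibration is good to about 2 mm. A picture is of the moment at which its call begins. There is no depth.
- finish_job(): hands the job in; it is judged then, once.
The state is a dict: "t": time; "joint_positions": joint angles; "joint_vel": joint speeds; "tau": joint torques, N m; "ee_pos": TCP position; "tool_rot": TCP orientation; "wrist_force": force on the tool from outside, world axes, zero at the start; "torque": the same for the moment, N m; "grip_width": finger opening in m; "gripper_force": force on a finger pad.
Only numpy, scipy, OpenCV 4.12 (cv2) and the standard library are available. Lean on these libraries where they do the work, as an engineer would, in place of code of your own. Each camera call takes 0.05 s, during which the arm holds its last target. There are 200 camera calls.

## Working session

There is one attempt and no reset: what is moved stays moved. The work goes in short steps, Python scripts to look and compute and a tool call to move; the robot and the scene stay as the last step left them, time stands still between calls to the robot, and variables do not carry over. Pictures are saved under pics/ and viewed, at most 13 in all, crops included, and the job is handed in when it is done.

Besides the shell and the picture viewer there is one more tool, called after ">>>" by a JSON object that holds its "method" and its "body", one argument or row to a line. arm_command: Moves the arm, as the interface text tells. Its arguments: {"type":"object","properties":{"plan":{"type":"array","items":{"type":"array"}}},"required":["plan"]}

```bash
mkdir -p pics; ls; cat > h.py <<'E'
import numpy as np, cv2
from rig import observe, read_camera, grip_point_offset
F=np.diag([1,-1,-1.])
def load(n):
    import pickle; return pickle.load(open(f'{n}.pkl','rb'))
def snap(n,f):
    import pickle
    c=read_camera(n); cv2.imwrite(f'pics/{f}.png',c['color']); pickle.dump(c,open(f'{n}.pkl','wb')); return c
def KD(c): return np.array([[c['fx'],0,c['cx']],[0,c['fy'],c['cy']],[0,0,1.]]),np.array(c['dist'],float)
def ray(c,uv):
    K,D=KD(c); p=cv2.undistortPoints(np.array([[uv]],float),K,D)[0,0]
    T=np.array(c['camera_from_world']); R=T[:3,:3]; o=-R.T@T[:3,3]
    d=R.T@(F@np.array([p[0],p[1],1])); return o,d/np.linalg.norm(d)
def atz(c,uv,z):
    o,d=ray(c,uv); return o+d*(z-o[2])/d[2]
def tri(c1,u1,c2,u2):
    o1,d1=ray(c1,u1); o2,d2=ray(c2,u2)
    A=np.stack([d1,-d2],1); s=np.linalg.lstsq(A,o2-o1,rcond=None)[0]
    a,b=o1+d1*s[0],o2+d2*s[1]; return (a+b)/2,np.linalg.norm(a-b)
def proj(c,P):
    K,D=KD(c); T=np.array(c['camera_from_world']); P=np.atleast_2d(P)
    q=(P@T[:3,:3].T+T[:3,3])@F
    return cv2.projectPoints(q,np.zeros(3),np.zeros(3),K,D)[0][:,0]
E
python3 - <<'E'
from h import *
a=snap('top','top0');b=snap('side','side0')
for c in(a,b):
    T=np.array(c['camera_from_world']);print(-T[:3,:3].T@T[:3,3],c['fx'],c['dist'])
s=observe();print(s['t'],s['ee_pos'],s['tool_rot'],s['grip_width'],s['wrist_force'],grip_point_offset)
E
```

```text
pics
[ 0.38599666 -0.01722654  1.19085837] 388.4688275044901 [-0.07953234  0.          0.          0.          0.        ]
[0.01202769 0.72921865 1.03556439] 390.4204921690036 [0.01069877 0.         0.         0.         0.        ]
0.1 [ 0.16166423 -0.60342121  0.23073499] [-3.14052468e+00  1.18570960e-04  2.61810507e-01] 0.08531304456014757 [ 0.55692633  0.57293352 -0.16480339] 0.0187
```

View pics/top0.png

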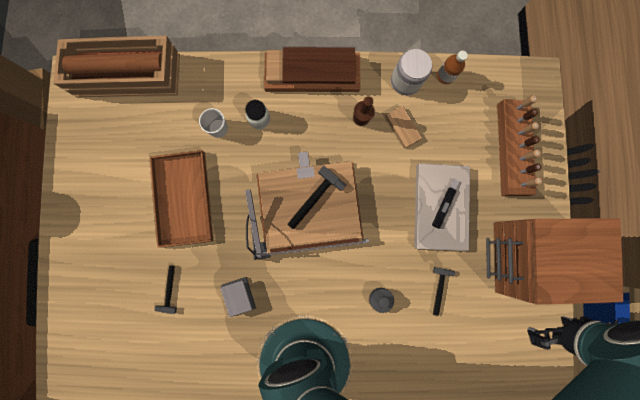

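View pics/side0.png

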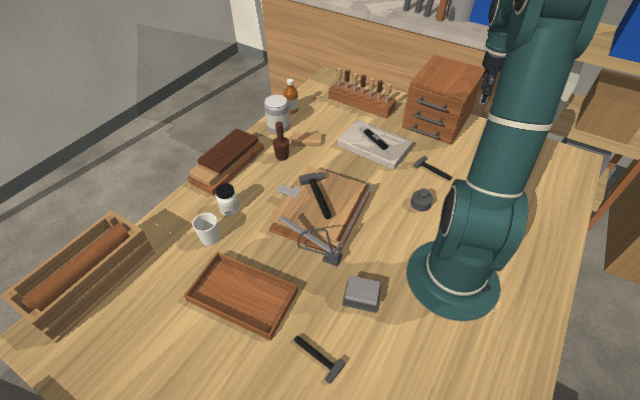

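The top view shows three hammer-like things: one on the board at (318,198), and smaller ones on the bench at (168,290) and (442,290). The first is the largest and lies on the board, so I choose it. The tray is at (182,198), the tab at (305,163), and the pointer runs from about (262,255) to (249,193). I'll check with close crops.

```bash
python3 - <<'E'
import cv2
a=cv2.imread('pics/top0.png')[140:270,230:385];cv2.imwrite('pics/topc.png',cv2.resize(a,None,fx=4.5,fy=4.5,interpolation=cv2.INTER_CUBIC))
a=cv2.imread('pics/side0.png')[160:275,255:385];cv2.imwrite('pics/sidec.png',cv2.resize(a,None,fx=5,fy=5,interpolation=cv2.INTER_CUBIC))
E
```

```text
(no output)
```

View pics/topc.png

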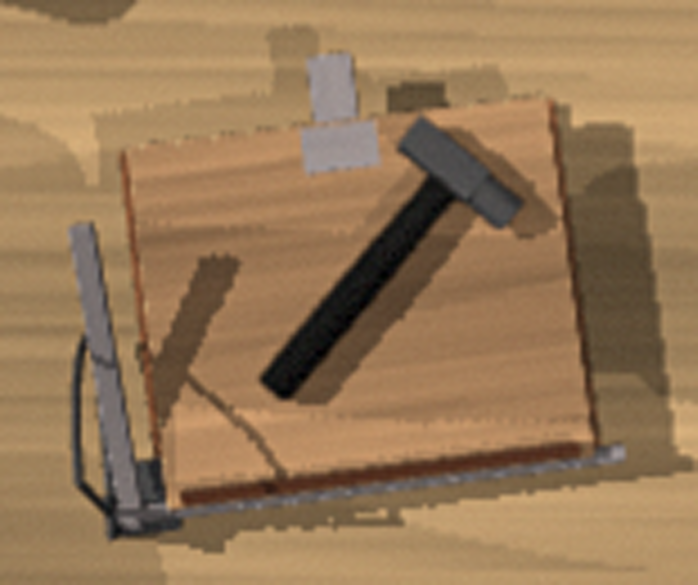

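View pics/sidec.png

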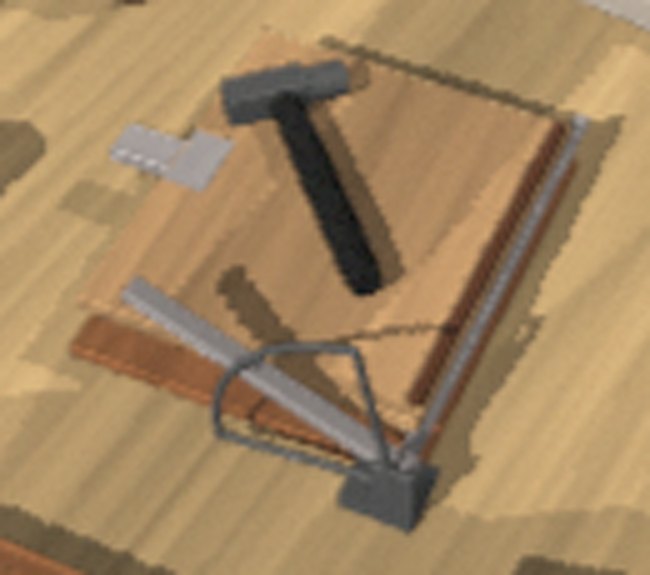

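The crop confirms the choice: a large hammer with its head at the far right of the board (crop 460,170) and its handle end at crop (277,388). The tab end is at crop (332,53) and the pointer tip at crop (82,224). In the side crop the pointer tip is at (131,285). Next I fit the poses.

```bash
cat > fit.py <<'E'
from h import *
from scipy.optimize import least_squares
T=load('top');S=load('side')
t=lambda x,y:(230+(x+.5)/4.5-.5,140+(y+.5)/4.5-.5)
s=lambda x,y:(255+(x+.5)/5-.5,160+(y+.5)/5-.5)
def rz(a): return np.array([[np.cos(a),-np.sin(a),0],[np.sin(a),np.cos(a),0],[0,0,1]])
def fit(obs,z,x0):
    f=lambda p:np.concatenate([proj(c,rz(p[2])@np.array(l)+[p[0],p[1],z])[0]-uv for c,l,uv in obs])
    r=least_squares(f,x0,loss='soft_l1'); print(r.x.round(4),f(r.x).reshape(-1,2).round(1).tolist()); return r.x
b=fit([(T,(.24,.14,.014),t(124,150)),(T,(.24,-.14,.014),t(552,97)),(T,(0,-.14,.014),t(597,445)),
 (T,(.285,.015,.013),t(308,57)),(T,(.285,-.015,.013),t(353,53)),
 (S,(.24,.14,.014),s(80,300)),(S,(.285,.015,.013),s(110,150)),(S,(.285,-.015,.013),s(133,124))],.04,[.4,0,.1])
h=fit([(T,(-.1,0,.013),t(277,390)),(T,(.1,.04,.026),t(422,117)),(T,(.074,.04,.026),t(398,148)),(T,(.1,-.048,.026),t(522,203)),(T,(.074,-.048,.026),t(501,228)),
 (S,(-.1,0,.013),s(369,288)),(S,(.1,.04,.026),s(222,82)),(S,(.1,-.048,.026),s(345,60))],.054,[.5,0,-.7])
tr=fit([(T,(.14,.0825,.032),(151,154)),(T,(.14,-.0825,.032),(204,151)),(T,(-.14,-.0825,.032),(213,243)),(T,(-.14,.0825,.032),(159,246)),
 (S,(.14,-.0825,.032),(217,255)),(S,(-.14,-.0825,.032),(299,292)),(S,(-.14,.0825,.032),(270,334)),(S,(.14,.0825,.032),(187,296))],0,[.4,.3,0])
# pointer
def pp(a,yo): return np.array([.2*np.cos(a)-.005*np.sin(a),.165+yo,.2*np.sin(a)+.005*np.cos(a)])
P=[(T,.008,t(70,227)),(T,-.008,t(93,223)),(S,.008,s(122,293)),(S,-.008,s(140,277))]
f=lambda q:np.concatenate([proj(c,rz(b[2])@pp(q[0],o)+[b[0],b[1],.04])[0]-u for c,o,u in P])
r=least_squares(f,[.55]);print('ptr',r.x,f(r.x).round(1))
g=rz(h[2])@[.04,0,.013]+[h[0],h[1],.054];print('grasp',g,'tab',rz(b[2])@[.265,0,.007]+[b[0],b[1],.04])
print(tri(T,t(82,225),S,s(131,285)))
E
python3 fit.py
```

```text
[ 0.3514 -0.033   0.1357] [[0.4, 0.1], [-1.1, -0.4], [0.5, 2.7], [-0.5, 0.5], [-0.5, 0.0], [-0.2, -1.1], [0.1, -0.6], [-0.5, -1.1]]
[ 0.4865 -0.0221 -0.6929] [[-1.6, 1.2], [-0.1, -0.2], [-0.5, -0.3], [1.1, 0.0], [0.0, 1.3], [0.0, -0.4], [-0.2, -1.0], [-0.8, -2.1]]
[0.4952 0.3736 0.1153] [[-0.4, 2.6], [-0.5, -0.7], [-1.2, -0.9], [-1.3, 2.0], [2.0, -5.7], [0.3, -8.2], [0.4, 0.3], [-2.2, -3.0]]
ptr [0.37869583] [-0.   0.6  0.6  0.7  0.3  0.5 -0.8 -0. ]
grasp [ 0.5172402  -0.04764422  0.067     ] tab [0.61400659 0.00287041 0.047     ]
(array([0.51206379, 0.15519854, 0.11924697]), np.float64(0.0023045744317541266))
```

```bash
cat >> h.py <<'E'
from scipy.spatial.transform import Rotation as Ro
def go(x,y,z,yaw):
    s=observe(); R=Ro.from_euler('xyz',s['tool_rot']).as_matrix()
    d=R.T@(np.array([x,y,z])-s['ee_pos'])*1000
    t=-(yaw-s['tool_rot'][2]); t=(t+np.pi)%(2*np.pi)-np.pi
    print('t',s['t'],'shift',d.round(1),'turn',round(t,3))
E
python3 - <<'E'
from h import *
go(.517,-.048,.2,2.449)
E
```

```text
t 0.1 shift [ 487.  -444.5   31.2] turn -2.187
```

>>> {"method": "arm_command", "body": {
  "plan": [
    [85,[12,-11,0],-0.05],
    [85,[36,-33,0],-0.16],
    [85,[61,-55,0],-0.27],
    [85,[85,-78,0],-0.38],
    [85,[110,-100,0],-0.49],
    [85,[134,-122,0],-0.6],
    [85,[158,-144,0],-0.71],
    [85,[183,-167,0],-0.82],
    [85,[207,-189,0],-0.93],
    [85,[231,-211,0],-1.04]
  ]
}}

```text
t: 0.93
ee_pos: [0.3307, -0.3385, 0.2312]
tool_rot: [-3.141, 0.0, 1.307]
wrist_force: [1.0, 1.0, -0.3]
grip_width: 0.0846
gripper_force: 0.0
```

```bash
python3 - <<'E'
from h import *
print(observe()['joint_positions'])
go(.517,-.048,.2,2.449)
E
```

```text
[ 1.03802375  0.15935934 -0.33627914  1.96892487  0.06156395  1.02324267
  0.41007858]
t 0.9333 shift [329.  104.2  31.1] turn -1.142
```

>>> {"method": "arm_command", "body": {
  "plan": [
    [85,[35,11,0],-0.12],
    [85,[70,22,0],-0.24],
    [85,[105,33,0],-0.36],
    [85,[140,44,0],-0.48],
    [85,[175,55,5],-0.6],
    [85,[210,66,10],-0.72],
    [85,[245,78,15],-0.84],
    [85,[280,89,20],-0.96],
    [85,[310,98,26],-1.07],
    [85,[329,104,31],-1.142]
  ]
}}

```text
t: 1.77
ee_pos: [0.519, -0.0473, 0.1999]
tool_rot: [3.141, -0.001, 2.453]
wrist_force: [-1.1, 0.1, 0.1]
grip_width: 0.0848
gripper_force: 0.0
```

```bash
python3 - <<'E'
from h import *
print(observe()['joint_positions'])
go(.517,-.048,.056,2.449)
E
```

```text
[ 0.60927659  0.33852363 -0.69147456  1.88515507  0.2520323   1.00597827
  0.69114674]
t 1.7667 shift [  1.   -2.  143.9] turn 0.004
```

>>> {"method": "arm_command", "body": {
  "plan": [
    [85,[0,-1,10],0],
    [85,[0,-1,30],0],
    [85,[0,-1,50],0],
    [85,[0,-1,70],0],
    [85,[0,-1,86],0],
    [85,[0,-1,95],0],
    [85,[0,-1,100],0],
    [85,[0,-1,100],0],
    [85,[0,-1,100],0],
    [85,[0,-1,100],0]
  ]
}}

```text
t: 2.6
ee_pos: [0.5178, -0.0514, 0.1011]
tool_rot: [3.141, 0.001, 2.444]
wrist_force: [0.7, -0.1, 0.1]
grip_width: 0.0853
gripper_force: 0.0
```

```bash
python3 - <<'E'
from h import *
c=snap('side','s1');snap('top','t1')
a=cv2.resize(c['color'][130:250,260:400],None,fx=5,fy=5,interpolation=cv2.INTER_CUBIC);cv2.imwrite('pics/s1c.png',a)
go(.517,-.048,.056,2.449)
E
```

```text
t 2.7 shift [ 2.8  2.1 45. ] turn -0.005
```

View pics/s1c.png

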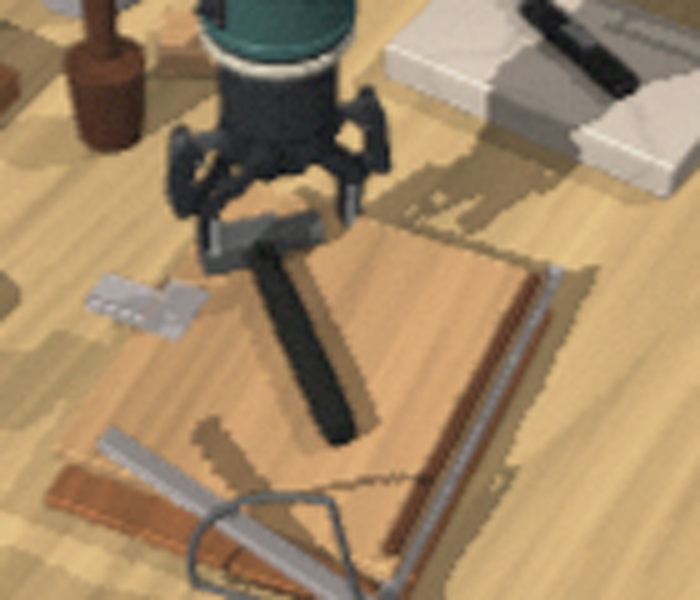

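The gripper stands open over the handle just behind the head. Its finger tips are at crop (215,260) and (345,215), one on each side of the handle at (265,250). Going down and closing.

>>> {"method": "arm_command", "body": {
  "plan": [
    [85,[1,1,10],0],
    [85,[1,1,22],0],
    [85,[1,1,34],0],
    [85,[1,1,41],0],
    [85,[1,1,44],0],
    [85,[1,1,44],0],
    [20,[1,1,44],0],
    [10,[1,1,44],0],
    [10,[1,1,44],0],
    [10,[1,1,44],0]
  ]
}}

```text
t: 3.53
ee_pos: [0.5174, -0.05, 0.0566]
tool_rot: [3.141, 0.001, 2.444]
wrist_force: [-0.4, -0.0, 1.0]
grip_width: 0.038
gripper_force: 0.0
```

>>> {"method": "arm_command", "body": {
  "plan": [
    [10,[0,0,0],0],
    [10,[0,0,0],0],
    [10,[0,0,0],0],
    [10,[0,0,0],0],
    [10,[0,0,-1],0],
    [10,[0,0,-4],0],
    [10,[0,0,-8],0],
    [10,[0,0,-13],0],
    [10,[0,0,-17],0],
    [10,[0,0,-20],0]
  ]
}}

```text
t: 4.37
ee_pos: [0.5173, -0.05, 0.0769]
tool_rot: [3.141, 0.0, 2.444]
wrist_force: [0.1, -0.2, -4.0]
grip_width: 0.0228
gripper_force: 59.0
```

>>> {"method": "arm_command", "body": {
  "plan": [
    [10,[0,0,-5],0],
    [10,[0,0,-12],0],
    [10,[0,0,-22],0],
    [10,[0,0,-33],0],
    [10,[0,0,-44],0],
    [10,[0,0,-53],0],
    [10,[0,0,-58],0],
    [10,[0,0,-60],0],
    [10,[0,0,-60],0],
    [10,[0,0,-60],0]
  ]
}}

```text
t: 5.2
ee_pos: [0.517, -0.05, 0.136]
tool_rot: [-3.141, -0.0, 2.444]
wrist_force: [-0.1, 0.3, -3.0]
grip_width: 0.023
gripper_force: 59.0
```

```bash
python3 - <<'E'
from h import *
c=snap('side','s2')
T=c
d=snap('top','t2')
a=cv2.resize(c['color'][150:350,180:380],None,fx=3,fy=3,interpolation=cv2.INTER_CUBIC)
# overlay tray top-only fit
exec(open('fit.py').read().split("b=fit")[0].replace("from h import *",""))
Tt=d
tr=fit([(Tt,(.14,.0825,.032),(151,154)),(Tt,(.14,-.0825,.032),(204,151)),(Tt,(-.14,-.0825,.032),(213,243)),(Tt,(-.14,.0825,.032),(159,246))],0,[.4,.3,0])
for k,(z,col) in enumerate([(.032,(0,0,255)),(.0,(255,0,0))]):
  P=np.array([rz(tr[2])@[x,y,z]+[tr[0],tr[1],0] for x,y in[(.14,.0825),(.14,-.0825),(-.14,-.0825),(-.14,.0825)]])
  cv2.polylines(a,[((proj(c,P)-[180,150]+.5)*3).astype(int)],True,col,1)
cv2.imwrite('pics/s2c.png',a)
go(tr[0],tr[1],.15,2.444)
print(observe()['joint_positions'],tr)
E
```

```text
[0.4974 0.371  0.1121] [[0.6, 1.8], [0.6, -1.3], [-0.5, -1.5], [-0.6, 1.3]]
t 5.3 shift [285.4 309.9 -14.1] turn -0.0
[ 0.57227172  0.42330305 -0.65199945  1.94398992  0.32840413  0.88169266
  0.62359307] [0.49735757 0.37098058 0.11206407]
```

View pics/s2c.png

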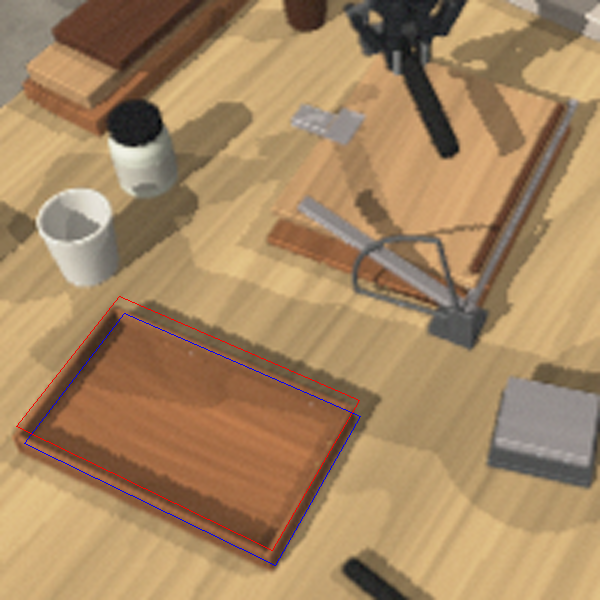

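>>> {"method": "arm_command", "body": {
  "plan": [
    [10,[0,0,-8],0],
    [10,[0,0,-22],0],
    [10,[0,0,-38],0],
    [10,[0,0,-56],0],
    [10,[0,0,-74],0],
    [10,[0,0,-90],0],
    [10,[0,0,-104],0],
    [10,[0,0,-114],0],
    [10,[0,0,-119],0],
    [10,[0,0,-120],0]
  ]
}}

```text
t: 6.13
ee_pos: [0.5174, -0.0499, 0.257]
tool_rot: [3.141, 0.001, 2.444]
wrist_force: [-0.5, -0.4, -4.9]
grip_width: 0.0231
gripper_force: 59.2
```

```bash
python3 - <<'E'
from h import *
c=load('side')
h=[0.4865,-0.0221]; R=Ro.from_euler('z',-.693).as_matrix()
for p in(0,.1,.2):
  Q=R@Ro.from_euler('y',-p).as_matrix()
  P=np.array([.517,-.048,.067+.0795])+Q@[-.14,0,0]
  print(p,proj(c,P))
print('obs',180+450/3,150+150/3)
go(.535,.381,.255,3.255)
E
```

```text
0 [[328.99187148 200.24025473]]
0.1 [[328.83792197 203.10122286]]
0.2 [[328.54081114 205.56055026]]
obs 330.0 200.0
t 6.1333 shift [263.4 341.5   1.9] turn -0.811
```

>>> {"method": "arm_command", "body": {
  "plan": [
    [10,[5,7,0],-0.02],
    [10,[16,21,0],-0.06],
    [10,[32,41,0],-0.11],
    [10,[48,62,0],-0.16],
    [10,[64,83,0],-0.21],
    [10,[80,104,0],-0.26],
    [10,[96,125,0],-0.31],
    [10,[112,145,0],-0.36],
    [10,[128,166,0],-0.41],
    [10,[144,187,0],-0.46]
  ]
}}

```text
t: 6.97
ee_pos: [0.526, 0.1887, 0.2556]
tool_rot: [3.141, -0.001, 2.909]
wrist_force: [0.4, -0.1, -3.1]
grip_width: 0.023
gripper_force: 59.2
```

```bash
python3 - <<'E'
from h import *
go(.535,.381,.255,3.255)
E
```

```text
t 6.9667 shift [ 35.5 189.3   0.7] turn -0.346
```

>>> {"method": "arm_command", "body": {
  "plan": [
    [10,[4,21,0],-0.04],
    [10,[8,43,0],-0.08],
    [10,[12,65,0],-0.12],
    [10,[16,87,0],-0.16],
    [10,[20,109,0],-0.2],
    [10,[25,131,10],-0.24],
    [10,[29,153,25],-0.28],
    [10,[32,171,45],-0.31],
    [10,[34,182,65],-0.335],
    [10,[35,186,85],-0.346]
  ]
}}

```text
t: 7.8
ee_pos: [0.5346, 0.3786, 0.1695]
tool_rot: [3.14, -0.002, -3.027]
wrist_force: [1.3, -0.4, -3.3]
grip_width: 0.023
gripper_force: 59.2
```

```bash
python3 - <<'E'
from h import *
go(.535,.381,.060,3.255)
E
```

```text
t 7.8 shift [ -0.9   2.2 109.5] turn 0.002
```

>>> {"method": "arm_command", "body": {
  "plan": [
    [10,[0,1,15],0],
    [10,[0,2,32],0],
    [10,[0,2,50],0],
    [10,[0,2,68],0],
    [10,[0,2,84],0],
    [10,[0,2,98],0],
    [10,[0,2,108],0],
    [10,[0,2,114],0],
    [10,[0,2,118],0],
    [10,[0,2,120],0]
  ]
}}

```text
t: 8.63
ee_pos: [0.5366, 0.3771, 0.0512]
tool_rot: [3.141, 0.0, -3.033]
wrist_force: [0.1, 0.8, -3.7]
grip_width: 0.0228
gripper_force: 59.2
```

```bash
python3 - <<'E'
from h import *
c=snap('side','s3'); d=snap('top','t3')
a=cv2.resize(c['color'][180:350,170:340],None,fx=3,fy=3,interpolation=cv2.INTER_CUBIC)
b=cv2.resize(d['color'][130:300,90:260],None,fx=3,fy=3,interpolation=cv2.INTER_CUBIC)
cv2.imwrite('pics/s3c.png',cv2.resize(np.hstack([a,b]),(800,400)))
s=observe();print(s['ee_pos'],s['wrist_force'])
E
```

```text
[0.53672253 0.37709984 0.05158197] [ 0.16327657 -0.60599763 -3.35548573]
```

View pics/s3c.png

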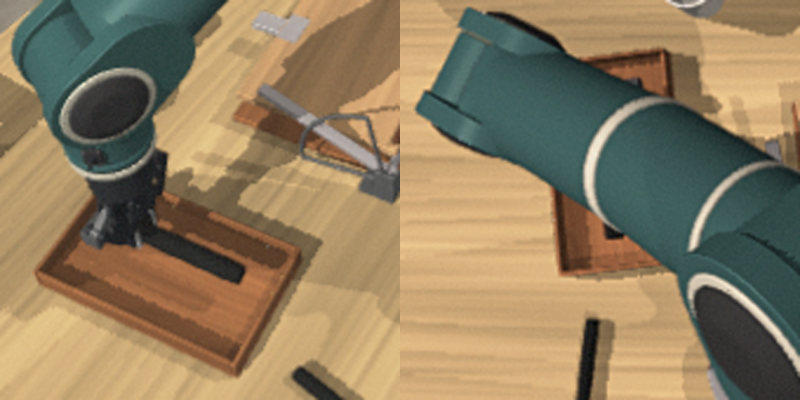

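The side view (left panel) shows the hammer level over the tray and parallel to it, with the handle end at (240,270) inside the walls. Lowering slowly.

>>> {"method": "arm_command", "body": {
  "plan": [
    [10,[0,0,8],0],
    [10,[0,0,16],0],
    [10,[0,0,23],0],
    [10,[0,0,29],0],
    [10,[0,0,33],0],
    [10,[0,0,36],0],
    [10,[0,0,38],0],
    [10,[0,0,39],0],
    [10,[0,0,39.5],0],
    [10,[0,0,40],0]
  ]
}}

```text
t: 9.57
ee_pos: [0.5367, 0.377, 0.0115]
tool_rot: [3.141, 0.0, -3.033]
wrist_force: [-0.2, -0.8, -3.5]
grip_width: 0.0228
gripper_force: 59.3
```

>>> {"method": "arm_command", "body": {
  "plan": [
    [10,[0,0,0.5],0],
    [10,[0,0,1],0],
    [10,[0,0,1.5],0],
    [10,[0,0,1.8],0],
    [10,[0,0,2],0],
    [10,[0,0,2],0],
    [10,[0,0,2.2],0],
    [10,[0,0,2.2],0],
    [10,[0,0,2.2],0],
    [10,[0,0,2.2],0]
  ]
}}

```text
t: 10.4
ee_pos: [0.5366, 0.3769, 0.0092]
tool_rot: [3.142, -0.0, -3.033]
wrist_force: [-0.6, -1.5, -0.2]
grip_width: 0.0228
gripper_force: 59.7
```

The weight has gone off the wrist, so the hammer rests on the tray floor. Opening and retreating.

>>> {"method": "arm_command", "body": {
  "plan": [
    [26,[0,0,0],0],
    [32,[0,0,0],0],
    [45,[0,0,0],0],
    [55,[0,0,0],0],
    [55,[0,0,0],0],
    [55,[0,0,0],0],
    [55,[0,0,-5],0],
    [55,[0,0,-15],0],
    [55,[0,0,-30],0],
    [55,[0,0,-50],0]
  ]
}}

```text
t: 11.23
ee_pos: [0.5363, 0.3768, 0.0601]
tool_rot: [-3.141, -0.001, -3.033]
wrist_force: [0.7, -0.4, 0.5]
grip_width: 0.0548
gripper_force: 0.0
```

```bash
python3 - <<'E'
from h import *
go(.535,.381,.260,3.277)
E
```

```text
t 11.2333 shift [   1.     4.3 -199.9] turn -0.027
```

>>> {"method": "arm_command", "body": {
  "plan": [
    [60,[0,0,-15],0],
    [60,[0,0,-38],0],
    [60,[0,0,-62],0],
    [60,[0,0,-88],0],
    [60,[0,0,-114],0],
    [60,[0,0,-140],0],
    [60,[0,0,-164],0],
    [60,[0,0,-184],0],
    [60,[0,0,-196],0],
    [60,[0,0,-200],0]
  ]
}}

```text
t: 12.07
ee_pos: [0.5368, 0.3774, 0.2619]
tool_rot: [3.14, 0.003, -3.033]
wrist_force: [0.9, 0.4, -0.4]
grip_width: 0.0597
gripper_force: 0.0
```

```bash
python3 - <<'E'
from h import *
go(.614,.003,.200,3.277); print(observe()['joint_positions'])
c=snap('side','s4'); d=snap('top','t4')
E
```

```text
t 12.0667 shift [ -36.1 -380.7   61.5] turn -0.027
[-0.0653334   0.59857308 -0.89809707  1.47447903  0.47679825  1.29459043
  0.67171307]
```

>>> {"method": "arm_command", "body": {
  "plan": [
    [60,[-1,-10,0],0],
    [60,[-4,-37,0],0],
    [60,[-7,-74,0],0],
    [60,[-11,-111,0],0],
    [60,[-14,-148,0],-0.01],
    [60,[-18,-185,0],-0.01],
    [60,[-21,-222,0],-0.02],
    [60,[-25,-259,0],-0.02],
    [60,[-28,-296,0],-0.027],
    [60,[-31,-330,10],-0.027]
  ]
}}

```text
t: 13.0
ee_pos: [0.6033, 0.049, 0.2491]
tool_rot: [-3.141, 0.0, -3.007]
wrist_force: [1.1, -0.1, -0.2]
grip_width: 0.0598
gripper_force: 0.0
```

```bash
python3 - <<'E'
from h import *
go(.614,.003,.100,3.277)
E
```

```text
t 13.0 shift [ -4.4 -47.  149.2] turn -0.001
```

>>> {"method": "arm_command", "body": {
  "plan": [
    [60,[-1,-15,5],0],
    [60,[-3,-30,15],0],
    [60,[-4,-42,30],0],
    [60,[-4,-47,50],0],
    [60,[-4,-47,70],0],
    [60,[-4,-47,90],0],
    [60,[-4,-47,110],0],
    [60,[-4,-47,125],0],
    [60,[-4,-47,135],0],
    [60,[-4,-47,140],0]
  ]
}}

```text
t: 13.83
ee_pos: [0.6126, 0.0067, 0.1072]
tool_rot: [3.141, -0.002, -3.005]
wrist_force: [-0.3, -0.5, -0.0]
grip_width: 0.06
gripper_force: 0.0
```

```bash
python3 - <<'E'
from h import *
c=snap('side','s5')
go(.614,.003,.030,3.277)
a=cv2.resize(c['color'][150:270,240:380],None,fx=5,fy=5,interpolation=cv2.INTER_CUBIC);cv2.imwrite('pics/s5c.png',a)
E
```

```text
t 13.8833 shift [-0.9 -3.8 77.3] turn 0.001
```

View pics/s5c.png

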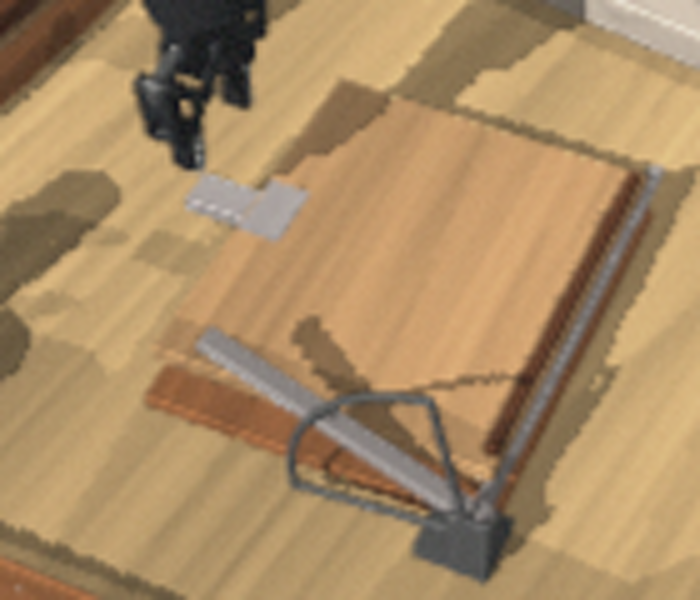

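The gripper is above the tab: its finger tip is at crop (188,160), the tab at crop (215,200). The geometry agrees, so I go down and grasp.

>>> {"method": "arm_command", "body": {
  "plan": [
    [60,[-2,-2,8],0],
    [60,[-4,-4,20],0],
    [60,[-4,-4,35],0],
    [60,[-4,-4,50],0],
    [60,[-4,-4,62],0],
    [60,[-4,-4,70],0],
    [60,[-4,-4,74],0],
    [60,[-4,-4,74],0],
    [45,[-4,-4,74],0],
    [35,[-4,-4,74],0]
  ]
}}

```text
t: 14.72
ee_pos: [0.6182, 0.0029, 0.0357]
tool_rot: [3.142, 0.001, -3.006]
wrist_force: [-0.1, 0.3, 0.0]
grip_width: 0.0364
gripper_force: 0.0
```

>>> {"method": "arm_command", "body": {
  "plan": [
    [25,[0,0,0],0],
    [15,[0,0,0],0],
    [10,[0,0,0],0],
    [10,[0,0,0],0],
    [10,[0,0,0],0],
    [10,[0,0,0],0],
    [10,[0,0,0],0],
    [10,[0,0,0],0],
    [10,[0,0,0],0],
    [10,[0,0,0],0]
  ]
}}

```text
t: 15.55
ee_pos: [0.618, 0.0051, 0.0363]
tool_rot: [3.139, 0.001, -3.005]
wrist_force: [-5.5, 9.4, 9.1]
grip_width: 0.0285
gripper_force: 59.4
```

```bash
python3 - <<'E'
from h import *
s=observe();print(s['ee_pos'],s['joint_positions'])
# shift vs angle, tool x = -board x, z down, relative to now
for a in np.arange(.05,.6,.05):
    r=.268;dx=r*np.cos(a)-.007*np.sin(a)-r; dz=r*np.sin(a)+.007*np.cos(a)-.007
    print(round(a,2),'x',round(-dx*1000,1),'z',round(-dz*1000,1))
E
```

```text
[0.61800602 0.00511858 0.03633883] [ 0.46920548  0.77172296 -0.73276885  1.74131684  0.64438353  0.88381786
  1.16007308]
0.05 x 0.7 z -13.4
0.1 x 2.0 z -26.7
0.15 x 4.1 z -40.0
0.2 x 6.7 z -53.1
0.25 x 10.1 z -66.1
0.3 x 14.0 z -78.9
0.35 x 18.6 z -91.5
0.4 x 23.9 z -103.8
0.45 x 29.7 z -115.9
0.5 x 36.2 z -127.6
0.55 x 43.2 z -139.0
```

>>> {"method": "arm_command", "body": {
  "plan": [
    [10,[0,2,-4],0],
    [10,[0.7,2,-13],0],
    [10,[2,2,-27],0],
    [10,[4,2,-40],0],
    [10,[6.7,2,-53],0],
    [10,[10,2,-66],0],
    [10,[14,2,-79],0],
    [10,[16.5,2,-86],0],
    [10,[18,2,-90],0],
    [10,[18.6,2,-91.5],0]
  ]
}}

```text
t: 16.38
ee_pos: [0.5971, 0.0025, 0.1272]
tool_rot: [3.141, -0.003, -3.006]
wrist_force: [-9.2, 4.6, -12.1]
grip_width: 0.0288
gripper_force: 60.4
```

```bash
python3 - <<'E'
from h import *
c=snap('side','s6');d=snap('top','t6')
a=cv2.resize(c['color'][155:275,250:380],None,fx=5,fy=5,interpolation=cv2.INTER_CUBIC);cv2.imwrite('pics/s6c.png',a)
s=observe();print(s['ee_pos'],s['wrist_force'],s['grip_width'])
E
```

```text
[0.59712955 0.00245789 0.12706243] [-12.54660275   4.4395761   -5.01982459] 0.028379411918067674
```

View pics/s6c.png

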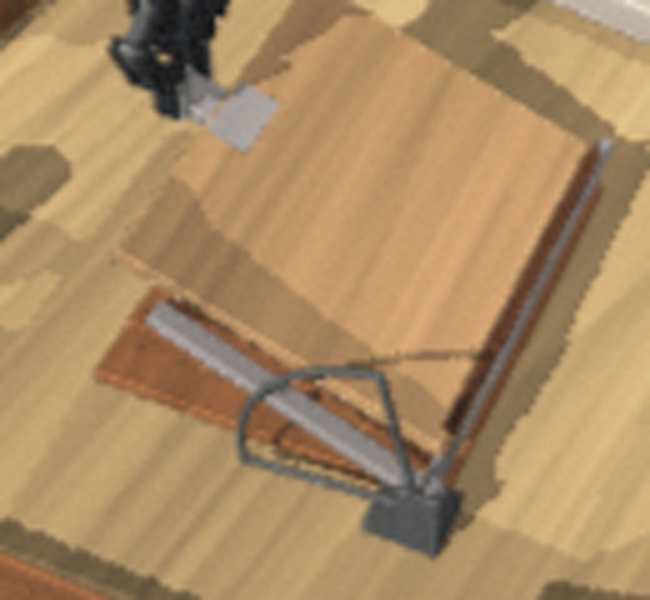

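The tab is gripped and the board is up at about 0.35. Its near left corner is at crop (120,255), and the pointer runs from (160,312) to (410,475). Comparing the slopes by the model.

```bash
cat > ang.py <<'E'
import numpy as np,cv2
exec(open('fit.py').read().split("b=fit")[0])
B=np.array([.3514,-.033]);yaw=.1357
s=lambda x,y:(250+(x+.5)/5-.5,155+(y+.5)/5-.5)
def pt(a,x,y,z): return rz(yaw)@[x*np.cos(a)-z*np.sin(a),y,x*np.sin(a)+z*np.cos(a)]+[*B,.04]
def lineang(c,a,y,z,x1,x2):
    p=proj(c,np.array([pt(a,x1,y,z),pt(a,x2,y,z)])); d=p[0]-p[1]; return np.degrees(np.arctan2(-d[1],-d[0]))
def solve(c,y,z,x1,x2,obs):
    A=np.arange(.1,.8,.005); v=[lineang(c,a,y,z,x1,x2) for a in A]
    i=np.argsort(v); return np.interp(obs,np.array(v)[i],A[i]), (v[80]-v[40])/.2
# centre-line of grey pointer along scanned columns (side image), saturation threshold
def pointer(c,cols,lo,hi):
    hsv=cv2.cvtColor(c['color'],cv2.COLOR_BGR2HSV); P=[]
    for u in cols:
        r=np.arange(lo(u),hi(u)); w=np.clip(110-hsv[r,u,1].astype(float),0,70)
        P.append((u,(w*r).sum()/w.sum()))
    return np.array(P)
E
python3 - <<'E'
from ang import *
c=load('side')
ln=lambda p,q:(lambda u:p[1]+(q[1]-p[1])*(u-p[0])/(q[0]-p[0]))
p0,p1=s(170,318),s(400,472); L=ln(p0,p1)
cols=range(int(p0[0])+1,int(p1[0])-6)
P=pointer(c,cols,lambda u:int(L(u))-5,lambda u:int(L(u))+6)
# drop outliers, robust line
vx,vy,x0,y0=cv2.fitLine(P.astype(np.float32),cv2.DIST_HUBER,0,.01,.01).ravel()
print('ptr img angle',np.degrees(np.arctan2(vy,vx)),np.abs((P-[x0,y0])@[-vy,vx]).round(1).tolist())
print('ptr a',solve(c,.165,0,.05,.19,np.degrees(np.arctan2(vy,vx))))
for nm,z,q in(('bot',0,((125,265),(440,452))),('top',.014,((120,248),(440,432)))):
    a,b=map(np.array,(s(*q[0]),s(*q[1]))); d=b-a
    o=np.degrees(np.arctan2(d[1],d[0])); print(nm,o,solve(c,.14,z,.02,.24,o))
for a in(.3,.35,.4): print(a,proj(c,pt(a,.24,.14,.014)),proj(c,pt(a,.24,.14,0)),'ptr tip',proj(c,pt(a,.2,.165,0)))
print(s(120,248),s(125,265),s(158,314))
g=cv2.cvtColor(c['color'],cv2.COLOR_BGR2GRAY)
E
```

```text
ptr img angle 33.481876 [0.2, 0.2, 0.2, 0.2, 0.0, 0.1, 0.1, 0.1, 0.2, 0.0, 0.2, 0.2, 0.0, 0.1, 0.1, 0.0, 0.5, 0.2, 0.1, 0.0, 0.1, 0.1, 0.4, 0.9, 0.8, 0.5, 0.6, 0.1, 0.0, 0.0, 0.1, 0.1, 0.1, 0.0, 0.0, 0.0, 0.1, 0.1, 0.1]
ptr a (np.float64(0.7950000000000006), np.float64(30.941890007921984))
bot 30.695519823651626 (np.float64(0.7950000000000006), np.float64(31.74412545879548))
top 29.898901838614574 (np.float64(0.7950000000000006), np.float64(32.04270346740927))
0.3 [[272.49512169 205.68545522]] [[271.7154895 208.0859949]] ptr tip [[279.02690024 220.09595559]]
0.35 [[273.45597416 203.7562562 ]] [[272.46655133 206.0794724 ]] ptr tip [[279.70943804 218.48196976]]
0.4 [[274.59855397 201.90394819]] [[273.39682552 204.142061  ]] ptr tip [[280.5421368  216.93151301]]
(273.6, 204.2) (274.6, 207.6) (281.2, 217.4)
```

```bash
sed -i 's/arctan2(-d\[1\],-d\[0\])/arctan2(d[1],d[0])/' ang.py; cat > m.py <<'E'
from ang import *
c=load('side');d=load('top')
print('ptr a',solve(c,.165,0,.05,.19,33.48))
# board: subpixel edge search (strongest gradient) near predicted top-left long edge and bottom
g=cv2.GaussianBlur(cv2.cvtColor(c['color'],cv2.COLOR_BGR2GRAY).astype(np.float32),(0,0),.6)
print('bot',solve(c,.14,0,.02,.24,30.70),'top',solve(c,.14,.014,.02,.24,29.90))
E
python3 m.py
python3 - <<'E'
import cv2,numpy as np
from h import *
c=load('side');d=load('top')
a=cv2.resize(c['color'][195:255,265:345],None,fx=10,fy=10,interpolation=cv2.INTER_NEAREST)
cv2.imwrite('pics/s6z.png',a)
E
```

```text
ptr a (np.float64(0.42721291593721167), np.float64(30.941890007921966))
bot (np.float64(0.3372975214468182), np.float64(31.74412545879541)) top (np.float64(0.31208346184945873), np.float64(32.04270346740935))
```

View pics/s6z.png

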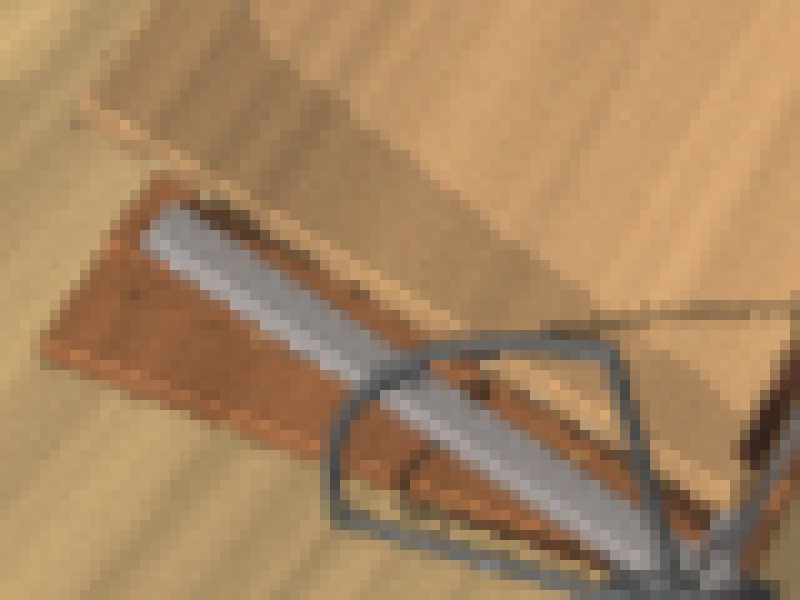

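>>> {"method": "arm_command", "body": {
  "plan": [
    [10,[1,0,-2],0],
    [10,[3,0,-5],0],
    [10,[5,0,-8],0],
    [10,[7,0,-12],0],
    [10,[8.5,0,-15],0],
    [10,[10,0,-18],0],
    [10,[11,0,-19.5],0],
    [10,[11,0,-19.5],0],
    [10,[11,0,-19.5],0],
    [10,[11,0,-19.5],0]
  ]
}}

```text
t: 17.32
ee_pos: [0.5875, 0.0012, 0.147]
tool_rot: [3.141, -0.001, -3.006]
wrist_force: [-5.4, 4.4, -2.8]
grip_width: 0.0284
gripper_force: 61.1
```

```bash
cat > m2.py <<'E'
from ang import *
c=snap('side','s7_%d'%(__import__('time').time())); d=snap('top','t7')
st=observe();print(st['ee_pos'].__repr__(),st['wrist_force'])
def ptr_line():
    best=None
    p0,p1=np.array(s(170,318)),np.array(s(400,472)); k=(p1-p0)[1]/(p1-p0)[0]
    L=lambda u:p0[1]+k*(u-p0[0])
    P=pointer(c,range(int(p0[0])+1,int(p1[0])-6),lambda u:int(L(u))-5,lambda u:int(L(u))+6)
    v=cv2.fitLine(P.astype(np.float32),cv2.DIST_HUBER,0,.01,.01).ravel();return np.degrees(np.arctan2(v[1],v[0]))
print('ptr',solve(c,.165,0,.05,.19,ptr_line())[0])
# board side-face: gradient extrema along vertical profiles near predicted lines
g=cv2.cvtColor(c['color'],cv2.COLOR_BGR2LAB).astype(float)
a0=np.arcsin(np.clip((st['ee_pos'][2]-.0363)/.268,0,1));print('a tcp',a0)
for z,sg in((.014,1),(0,-1)):
    q=proj(c,np.array([pt(a0,x,.14,z) for x in np.linspace(.05,.225,60)]))
    P=[]
    for u in range(int(q[:,0].min())+1,int(q[:,0].max())):
        v0=np.interp(u,q[:,0],q[:,1]); r=np.arange(int(v0)-4,int(v0)+6)
        D=sg*(g[r+1,u,0]-g[r,u,0]); w=np.clip(D,0,None)
        i=w.argmax(); j=slice(max(i-1,0),i+2); P.append((u,(w[j]*(r[j]+.5)).sum()/max(w[j].sum(),1e-6)))
    P=np.array(P)
    from scipy.stats import theilslopes
    k=theilslopes(P[:,1],P[:,0]); res=P[:,1]-k[1]-k[0]*P[:,0]; ok=abs(res)<.8
    k2=np.polyfit(P[ok,0],P[ok,1],1); o=np.degrees(np.arctan(k2[0]))
    print('board z',z,'deg',o,'a',solve(c,.14,z,.05,.225,o)[0],'n',ok.sum(),len(P),'offset px',(np.polyval(k2,q[:,0])-q[:,1]).round(1)[[0,59]])
E
python3 m2.py
```

```text
array([0.58752549, 0.00123038, 0.14697275]) [-6.3762883   4.73055802 -2.26325094]
ptr 0.4293640464063916
a tcp 0.4256995586956152
board z 0.014 deg -5.764173062192241 a 0.1 n 12 47 offset px [-34.8   1.7]
board z 0 deg 0.4144299807476413 a 0.1 n 11 46 offset px [-31.    0.1]
```

```bash
sed -i 's/linspace(.05,.225,60)/linspace(.225,.05,60)/' m2.py; python3 m2.py
```

```text
array([0.58754206, 0.00121549, 0.14697199]) [-6.25053758  3.92996519 -2.27553008]
ptr 0.4271446615373117
a tcp 0.42569646306479175
board z 0.014 deg 33.97063834377904 a 0.4399858746367292 n 33 47 offset px [0.2 0.8]
board z 0 deg 33.49338020247382 a 0.42584064719642295 n 36 46 offset px [0.7 0.7]
```

Pointer and board agree (about 0.428 and 0.43), and the residual force is small. Releasing and retreating upward.

>>> {"method": "arm_command", "body": {
  "plan": [
    [28,[0.5,-0.5,0],0],
    [34,[1,-1,0],0],
    [45,[1,-1,0],0],
    [60,[1,-1,0],0],
    [60,[1,-1,0],0],
    [60,[1,-1,0],0],
    [60,[0,-1,-5],0],
    [60,[-2,-1,-18],0],
    [60,[-4,-1,-38],0],
    [60,[-6,-1,-62],0]
  ]
}}

```text
t: 18.35
ee_pos: [0.5942, 0.0007, 0.2092]
tool_rot: [3.141, -0.001, -3.006]
wrist_force: [0.4, -0.8, -0.5]
grip_width: 0.0599
gripper_force: 0.0
```

>>> {"method": "arm_command", "body": {
  "plan": [
    [60,[0,0,-20],0],
    [60,[0,0,-35],0],
    [60,[0,0,-50],0],
    [60,[0,0,-62],0],
    [60,[0,0,-72],0],
    [60,[0,0,-78],0],
    [60,[0,0,-80],0],
    [60,[0,0,-80],0],
    [60,[0,0,-80],0],
    [60,[0,0,-80],0]
  ]
}}

```text
t: 19.18
ee_pos: [0.5941, 0.0004, 0.2874]
tool_rot: [3.141, -0.001, -3.006]
wrist_force: [0.2, -0.2, 0.0]
grip_width: 0.0595
gripper_force: 0.0
```

```bash
sed -i 's/^a0=.*/a0=.428/;s/      *(c,"x")//' m2.py; python3 m2.py; python3 - <<'E'
from h import *
c=load('side')
cv2.imwrite('pics/fin.png',cv2.resize(c['color'][100:350,150:400],(600,600),interpolation=cv2.INTER_CUBIC))
E
```

```text
array([5.94157218e-01, 4.79826362e-04, 2.87537808e-01]) [-0.77727827  0.43070498  0.0132074 ]
ptr 0.4275328667212358
board z 0.014 deg 34.17009299821204 a 0.4461545983231748 n 24 47 offset px [0.4 1.1]
board z 0 deg 32.31265032643466 a 0.38862163400402416 n 29 46 offset px [ 1.4 -0.1]
```

View pics/fin.png

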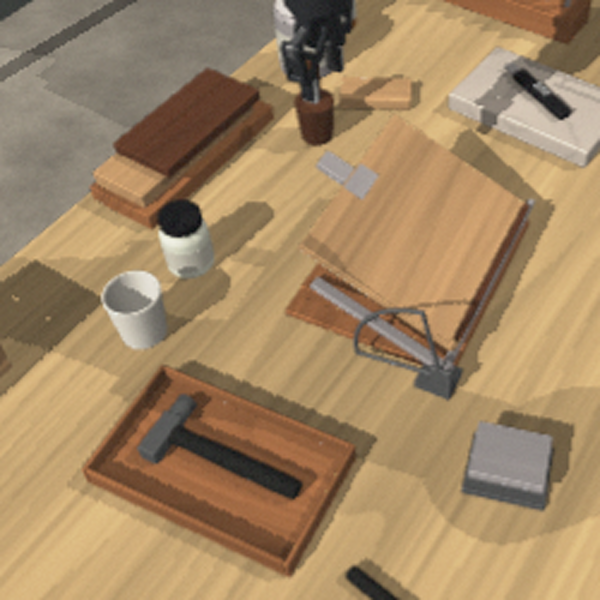

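The hammer lies flat in the tray, the board stays up with its corner at crop (303,250), and the other things are where they were. One quantitative check that the board angle held after release.

```bash
python3 - <<'E'
from ang import *
import glob
c=load('side')
for a in(.38,.4,.42,.44):
    print(a,proj(c,np.array([pt(a,.24,.14,.014),pt(a,.24,-.14,.014),pt(a,.285,.015,.013),pt(a,.285,-.015,.013)])).round(1).tolist())
f=sorted(glob.glob('pics/s7_*.png'));A,B=cv2.imread(f[-2]),cv2.imread(f[-1])
for nm,I in(('before',A),('after',B)):
    I=cv2.resize(I[185:225,260:330],None,fx=5.5,fy=7,interpolation=cv2.INTER_NEAREST) if 0 else cv2.resize(I[140:225,260:340],None,fx=5,fy=5,interpolation=cv2.INTER_CUBIC)
    globals()[nm]=I
cv2.imwrite('pics/cmp.png',np.hstack([before[:, :395],after[:, :395]]))
E
```

```text
0.38 [[274.1, 202.6], [312.8, 147.7], [280.8, 169.1], [285.1, 163.3]]
0.4 [[274.6, 201.9], [313.4, 146.9], [281.4, 168.1], [285.7, 162.4]]
0.42 [[275.1, 201.2], [313.9, 146.2], [282.0, 167.2], [286.3, 161.4]]
0.44 [[275.6, 200.5], [314.5, 145.4], [282.6, 166.3], [286.9, 160.5]]
```

View pics/cmp.png

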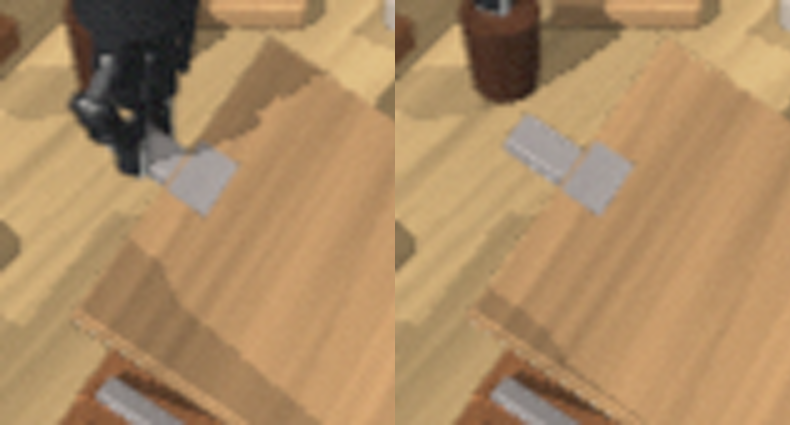

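Before and after release, the tab plate (238,165) and the board corner (75,315) stay in place to within half a pixel, so the board held. Handing in.

```bash
python3 -c "
from rig import finish_job
print(finish_job())"
```

```text
the job is handed in; nothing more can be done
None
```

I laid the hammer flat in the tray, then raised the board to about 0.43 rad to match the pointer (measured at 0.428). I let go, the board held there to within about 0.01 rad, and I handed the job in; no verdict came back.

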